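# Index the brazing turntable with one turn of its hand wheel

### The arm

A 6-joint arm with a two-finger parallel gripper is mounted at the origin on the work surface. World frame = base frame: x ahead of the robot, y to its left, z up, the work surface at z = 0. Lengths are in m, angles in rad, forces in N, time in s.
With the tool pointing down it reaches from about 0.375 to 0.925 m from the base axis. Payload 5.7 kg.
Tool frame: the origin (TCP) lies midway between the tips of the shut fingers; the grasp point (between the pads) lies 19 mm behind it; z points along the fingers, x is the direction in which the jaws open and shut, and the axes are right-handed (so a half turn about z gives the same grasp; the last joint's range is limited). The gripper opens to 88 mm and grips with 3 to 60 N. Pads are 20 mm wide; open, the fingers measure 115 mm over their backs; the gripper's body (75 mm by 178 mm) begins 61 mm behind the grasp point.
Start: joints at [1.179, 0.359, 1.51, -0, 1.272, -0.115], TCP at [0.164, 0.577, 0.223] pointing down, gripper open.
Joint ranges: [-2.97, 2.97], [-1.01, 2.36], [0.21, 2.38], [-0.96, 4.11], [0.2, 2.71], [-2.98, 2.98]. Speed limits (rad/s): [2.39, 2.39, 3.14, 3.14, 3.14, 3.14].

### API

Orientations are given as a unit quaternion [x, y, z, w].
In Python, from bench import move_ptp, servo_line, goto_joints, move_gripper, sleep, inverse_kinematics, capture, PlanningError, close_job, spot_in, silhouettes, current_clock, current_joint_pos, current_qvel, current_joint_torque, current_position, current_orientation, current_force, current_torque, current_finger_gap gives the robot as it stands. Calls block until the motion is done:
- move_ptp(position, orientation): joint-space move of the TCP to a pose.
- servo_line(position, orientation=None, rate=0.15, contact_N=None): straight line of the TCP; orientation=None keeps the orientation; rate is the mean speed in m/s. With contact_N (N) it stops when the force on the tool has changed by that much, and returns True; else False.
- goto_joints(angles): joint-space move.
- move_gripper(opening): finger opening in m; the grip force is fixed at half the most; returns when the fingers have stopped.
- sleep(seconds).
- inverse_kinematics(position, orientation): joint angles nearest the present ones, or None.
- capture(name): name is "scene" or "top" or "wrist"; returns a dict with "image" (420x560x3 uint8, blue, green, red), "range_z" (420x560 float32, m along the optical axis (not along the pixel's ray), 0 where there is no reading), "intrinsics" (3x3 intrinsics, pixels), "R" (3x3) and "t" (3): a world point X has camera coordinates R X + t. Camera axes: x right, y down, z forward; pixel columns grow to the right and rows downward; lengths in m; the calibration is good to about 2 mm. A picture is of the moment at which its call begins.
A pose or a line that the arm cannot do raises PlanningError and nothing moves.
- close_job(): hands the job in, once; it reports no verdict.
Trained networks look in the newest picture that a camera, given by its name, has taken for a name from the list of things; names that differ only in an ending like _2 or _b are one class to them, and where a whole thing is asked for, a point or a joint stands for the part that bears it (a point fixed in the world has none). Each returns a list of dicts, best first, with "conf" (0 to 1); they miss things now and then, are a little off and sometimes report something else, mostly with a low value. They report only what shows in the picture. A call takes as long as a camera call.
- spot_in(camera, query): "xy" ([column, row] in pixels, amid what is visible of it).
- silhouettes(camera, query): "region" (420x560 bool, what is visible of it) and "xy" ([column, row] in pixels, amid what is visible of it).
Readings, each from a call of its own:
- current_clock(): time.
- current_joint_pos(): joint angles.
- current_qvel(): joint speeds.
- current_joint_torque(): joint torques, N m.
- current_position(): TCP position.
- current_orientation(): TCP orientation.
- current_force(): force on the tool from outside, world axes, zero at the start.
- current_torque(): the same for the moment, N m.
- current_finger_gap(): finger opening in m.
Only numpy, scipy, OpenCV 4.12 (cv2) and the standard library are available. Lean on these libraries where they do the work, as an engineer would, in place of code of your own. Each camera call takes 0.05 s, during which the arm holds its last target. There are 200 camera calls.

### The job

Bring the next side of the frame round on the brazing turntable: with the fingertips, push the hand wheel by its upright red handle clockwise (seen from above) through exactly one full turn, so that the handle is back where it started, then take the hand away. Push it gently without gripping the handle, and leave the jar, offcut, tools and containers around it where they are.

Things in the scene. Friction and masses are not known exactly. Their poses are not given: they have to be found in the camera images.
- indexer: green turntable indexer fixed to the bench. Origin on the bench straight below the hand wheel's axis; x axis from wheel to turntable, z up. Base plate 12 mm thick, from -130 to +350 mm in x, +-130 mm in y; gearbox under the wheel 110 x 110 mm, 70 mm high
- turntable_center (a point): centre of the dark turntable disc's top, 215 mm from the wheel's axis, 84 mm above the bench; disc 200 mm across. Frame and clamps on it reach 118 mm above the bench. It turns a quarter turn for each full turn of the wheel
- wheel_center (a point): centre of the hand wheel, on its upright axis, 98 mm above the bench. The wheel lies level: steel rim 176 mm over all, 16 mm thick (its top 106 mm above the bench), three spokes 12 mm thick, hub 40 mm across with a brass cap up to 116 mm above the bench
- wheel (a joint): wheel angle in rad, growing clockwise seen from above; at 0 the handle is on the side away from the turntable (-x of the indexer). Starts between -1.2 and 1.2; one turn adds 6.283; stops at -1.6 and 9. Friction about 0.2 N m plus 0.03 N m per rad/s: 3 to 5 N at the handle moves it, and it stays where it is left
- handle: upright red round handle mounted on a spoke, 22 mm in diameter, its axis 65 mm from the wheel's axis; origin on the handle's axis at wheel centre height (98 mm above the bench); it goes round with the wheel and can also spin freely about its own axis
- handle_top (a point): centre of the top of the red handle, 170 mm above the bench; the handle is free to be pushed from 110 to 170 mm above the bench
- flux_jar: small closed jar with black cap, 42 mm across, 58 mm tall, standing on the base plate's near left corner, beside the wheel; origin at centre of underside
- offcut: bright steel bar offcut, 60 x 25 x 25 mm, lying on the base plate on the right between wheel and turntable; origin at centre of underside
- tin: dark round tin with bright lid, 104 mm across, 132 mm tall, right of the indexer; origin at centre of underside
- cups: stack of white paper cups, 74 mm across, 131 mm tall, left of the indexer; origin at centre of underside
- sprayer: white spray bottle with black trigger head, 92 mm across, 220 mm tall, far right; origin at centre of underside
- wrench: steel wrench lying flat on the bench at the near right, origin at mid-length on its underside
- brush: brush lying flat on the bench at the near left, origin at mid-length on its underside

How it is judged:
By the outcome, as a careful person would: the job done as asked, in the order asked, and still so for the second after the job is handed in, with the robot touching nothing.
It also fails if it takes over 54 s, if anything falls off the work surface, if the arm or the gripper's body presses on something with over 40 N, if the wrist force passes 120 N, or if a joint passes its speed limit or range.

## Working session

There is one attempt and no reset: what is moved stays moved. The work goes in short steps, each a Python script; the robot and the scene stay as the last script left them, time stands still between calls to the robot, and variables do not carry over. Pictures are saved under pics/ and viewed, about 8 in all and at most 12, crops included, and the job is handed in when it is done.

```bash
mkdir -p pics; cat > h.py <<'E'
import numpy as np, cv2
from bench import *
def world(c,uv,z=None):
    """pixel -> world; by depth, or at the level z"""
    K,R,t=c["intrinsics"],c["R"],c["t"]
    r=np.linalg.inv(K)@[uv[0],uv[1],1.]
    if z is None:
        d=c["range_z"][int(round(uv[1])),int(round(uv[0]))]; return R.T@(r*d-t)
    o=-R.T@t; w=R.T@r; return o+w*(z-o[2])/w[2]
def pix(c,X):
    p=c["intrinsics"]@(c["R"]@np.asarray(X)+c["t"]); return p[:2]/p[2]
def cloud(c,m):
    v,u=np.nonzero(m&(c["range_z"]>0)); d=c["range_z"][v,u]
    P=np.linalg.inv(c["intrinsics"])@np.vstack([u,v,np.ones(len(u))])*d
    return (c["R"].T@(P-c["t"][:,None])).T
E
python3 - <<'E'
from h import *
print(current_clock(),current_orientation())
for n in("top","scene"):
    c=capture(n); cv2.imwrite(f"pics/{n}0.png",c["image"])
    for q in("wheel_center","turntable_center","handle_top","handle","flux_jar","offcut","tin","cups","sprayer"):
        s=spot_in(n,q)[:2]
        print(n,q,[(np.round(x["xy"],1),round(x["conf"],2),world(c,x["xy"]).round(3)) for x in s])
    for q in ("handle","wheel"):
        s=silhouettes(n,q)
        if s:
            P=cloud(c,s[0]["region"]); print(q,len(P),np.percentile(P,[2,50,98],axis=0).round(3).tolist())
print(current_clock())
E
```

```text
0.0 [ 7.97891485e-01  6.02800458e-01 -7.64119561e-04  4.49476975e-04]
top wheel_center [(array([308.2, 225.4]), 0.69, array([ 0.507, -0.113,  0.161])), (array([297.7, 185.5]), 0.56, array([ 0.653, -0.083,  0.105]))]
top turntable_center [(array([294.3, 184.7]), 0.76, array([ 0.656, -0.072,  0.106]))]
top handle_top [(array([303.9, 224.2]), 0.58, array([ 0.513, -0.1  ,  0.151])), (array([132.9, 231.1]), 0.56, array([0.493, 0.441, 0.129]))]
top handle []
top flux_jar []
top offcut [(array([327.4, 192.2]), 0.61, array([ 0.65 , -0.188,  0.037]))]
top tin [(array([406.4, 186.7]), 0.8, array([ 0.644, -0.436,  0.128])), (array([296.5, 184.1]), 0.48, array([ 0.658, -0.079,  0.104]))]
top cups [(array([133.4, 232.3]), 0.88, array([0.488, 0.437, 0.136]))]
top sprayer [(array([432.8, 247.6]), 0.92, array([ 0.446, -0.51 ,  0.121]))]
handle 53 [[0.508, -0.118, 0.103], [0.514, -0.108, 0.163], [0.523, -0.1, 0.173]]
wheel 987 [[0.491, -0.155, 0.095], [0.569, -0.083, 0.104], [0.655, 0.008, 0.167]]
scene wheel_center [(array([242.3, 262. ]), 0.72, array([ 0.743, -0.031,  0.102])), (array([277.4, 185.4
[... 327 characters left out ...]
14, -0.13 ,  0.107]))]
scene flux_jar [(array([321.9, 224.9]), 0.52, array([0.502, 0.035, 0.069]))]
scene offcut [(array([227. , 224.3]), 0.51, array([ 0.668, -0.18 ,  0.038]))]
scene tin [(array([171.3, 168. ]), 0.8, array([ 0.672, -0.404,  0.116]))]
scene cups [(array([458.8, 324.1]), 0.83, array([0.533, 0.449, 0.13 ])), (array([245.4, 262. ]), 0.46, array([ 0.732, -0.034,  0.083]))]
scene sprayer [(array([198.6, 116.8]), 0.78, array([ 0.471, -0.516,  0.113])), (array([259.9, 135.3]), 0.42, array([ 0.321, -0.389,  0.004]))]
handle 180 [[0.409, -0.218, -0.001], [0.522, -0.108, 0.133], [0.53, -0.1, 0.171]]
wheel 1458 [[0.496, -0.157, 0.068], [0.576, -0.079, 0.105], [0.657, 0.007, 0.165]]
1.2
```

```bash
python3 - <<'E'
import cv2,numpy as np
a=cv2.imread("pics/top0.png")[90:330,90:490]; cv2.imwrite("pics/a.png",cv2.resize(a,None,fx=2,fy=2,interpolation=cv2.INTER_CUBIC))
E
```

```text
(no output)
```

View pics/a.png

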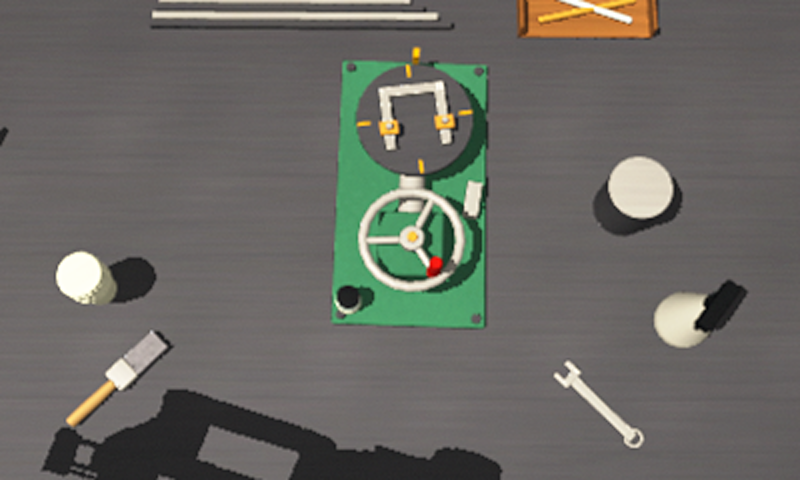

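View pics/scene0.png

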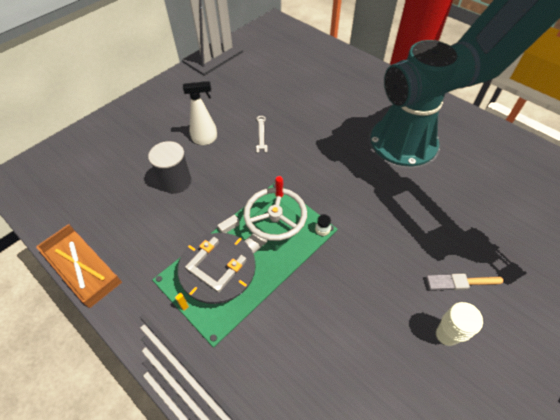

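The top crop shows the wheel hub at (412,237), the red handle at (436,266) and the disc at (414,120). The handle is on the near right spoke, and the jar and offcut are clear of its path. Next I'll fit the axes, then take a wrist picture from a fixed hover pose as the reference.

```bash
cat >> h.py <<'E'
from scipy.optimize import least_squares
Q=np.array([1.,0,0,0])   # down, jaw x along world x
HOV=np.array([0.50,-0.08,0.36])
def red(c):
    b,g,r=[c["image"][...,i].astype(int) for i in range(3)]; return (r>90)&(g<0.4*r)&(b<0.4*r)
E
python3 - <<'E'
from h import *
def circ(P,c0,r):
    f=least_squares(lambda p:np.hypot(P[:,0]-p[0],P[:,1]-p[1])-r,c0,loss="soft_l1",f_scale=.002); return f.x
move_gripper(0.0)
move_ptp(HOV,Q); print(current_clock())
for n in("wrist","top","scene"):
    c=capture(n); s=silhouettes(n,"wheel"); t=silhouettes(n,"turntable_center")
    cv2.imwrite(f"pics/{n}1.png",c["image"])
    A=cloud(c,np.ones((420,560),bool))
    d=np.hypot(A[:,0]-.573,A[:,1]+.075)
    W=A[(d>.055)&(d<.1)&(abs(A[:,2]-.103)<.006)]
    cw=circ(W,[.573,-.075],.080) if len(W)>30 else None
    m=red(c); H=cloud(c,m); H=H[(np.hypot(H[:,0]-.573,H[:,1]+.075)<.1)&(H[:,2]>.11)]
    print(n,len(W),cw,"red",len(H),H.mean(0).round(4) if len(H) else 0,H[H[:,2]>.163].mean(0).round(4) if len(H) else 0, [ (np.round(world(c,x["xy"],.084),3),x["conf"]) for x in t[:2]])
    d=np.hypot(A[:,0]-.788,A[:,1]+.075)
    D=A[(d<.12)&(A[:,2]>.075)&(A[:,2]<.09)]
    if len(D)>50: print("disc bbox mid",((np.percentile(D,1,axis=0)+np.percentile(D,99,axis=0))/2).round(4))
E
```

```text
5.1917
wrist 4129 [ 0.57337577 -0.07645047] red 347 [ 0.5197 -0.1075  0.1568] [ 0.5201 -0.1102  0.1681] [(array([ 0.665, -0.059,  0.084]), 0.6)]
disc bbox mid [ 0.7891 -0.0824  0.0827]
top 171 [ 0.57370094 -0.0741169 ] red 18 [ 0.5127 -0.1063  0.1626] [ 0.5137 -0.1064  0.1684] [(array([0.721, 0.   , 0.084]), 0.78)]
disc bbox mid [ 0.8121 -0.0793  0.0827]
scene 944 [ 0.57585668 -0.07390579] red 120 [ 0.5239 -0.1069  0.1479] [ 0.5209 -0.1091  0.1689] [(array([ 0.738, -0.043,  0.084]), 0.86), (array([ 0.68 , -0.154,  0.084]), 0.71)]
disc bbox mid [ 0.7905 -0.0812  0.0828]
```

View pics/wrist1.png

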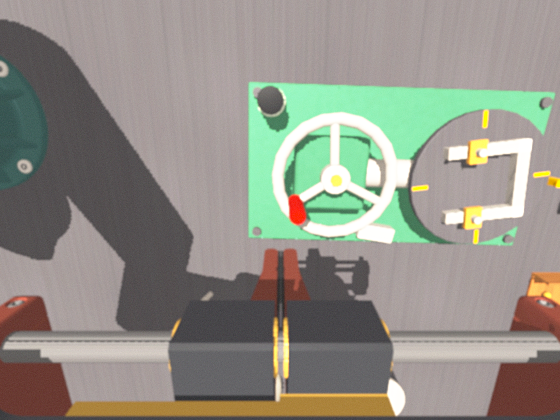

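The wrist view is unobstructed: hub at (336,181), handle at (297,210), jar at (270,101), offcut at (375,233). This is the reference for later. Next I'll go down behind the handle, detect contact gently, then push.

```bash
cat >> h.py <<'E'
from scipy.optimize import brentq
C=np.array([.5740,-.0755]); R0=.065; ZP=.130; HB=np.array([.0135,.010])
ring=lambda a:C+R0*np.array([np.cos(a),np.sin(a)])
def lag(phi):
    """ring angle of the finger box when it touches the handle at phi from the counter-clockwise side"""
    def g(d):
        e=np.maximum(abs(ring(phi)-ring(phi+d))-HB,0); return np.hypot(*e)-.011
    return phi+brentq(g,.05,.8)
P3=lambda a:[*ring(a),ZP]
PHI0=np.arctan2(-.0335,-.0565)+2*np.pi
E
python3 - <<'E'
from h import *
a=PHI0+np.radians(46); p=P3(a)
move_ptp([p[0],p[1],.24],Q); servo_line(p,rate=.1)
print(current_force())
hit=False
while not hit and a>PHI0+.2:
    a-=np.radians(4); hit=servo_line(P3(a),rate=.03,contact_N=1.5)
q=current_position(); act=np.arctan2(*(q[:2]-C)[::-1])+2*np.pi
print(hit,q,np.degrees(act),"expected",np.degrees(lag(PHI0)),current_force(),current_clock())
E
```

```text
[-0.13266687  0.44415623  0.2878604 ]
True [ 0.53873398 -0.13011013  0.12992625] 237.14651503853656 expected 234.6772486191725 [ 1.64669185 -0.89111106  1.49808492] 8.95
```

```bash
python3 - <<'E'
from h import *
act=np.radians(237.1465); f0=np.array([-.13,.44,.29])
ph0=brentq(lambda p:lag(p)-act,PHI0-.3,PHI0+.3); print(np.degrees(ph0))
end=ph0-2*np.pi+np.radians(1.5)
mx=0
for i,ph in enumerate(np.linspace(ph0,end,26)[1:]):
    servo_line(P3(lag(ph)),rate=.05)
    f=np.array(current_force())-f0; mx=max(mx,np.linalg.norm(f))
    if i%4==3: print(round(np.degrees(ph)),f.round(1),round(current_clock(),2))
    if mx>20: print("STOP",f); break
print(mx,current_clock(),current_position())
c=capture("wrist"); cv2.imwrite("pics/w2.png",c["image"])
E
```

```text
212.86946068597132
156 [-0.4 -0.2 -0.2] 10.96
98 [-0.1 -0.3 -0.3] 12.78
41 [-0.2 -0.3 -0.6] 14.63
-17 [-0.6 -1.1 -0.9] 16.68
-74 [ 0.2 -0.3  0.2] 18.44
-131 [0.7 0.2 0.5] 20.33
1.8883008899892233 20.8083 [ 0.53979767 -0.13098407  0.12990621]
```

View pics/w2.png

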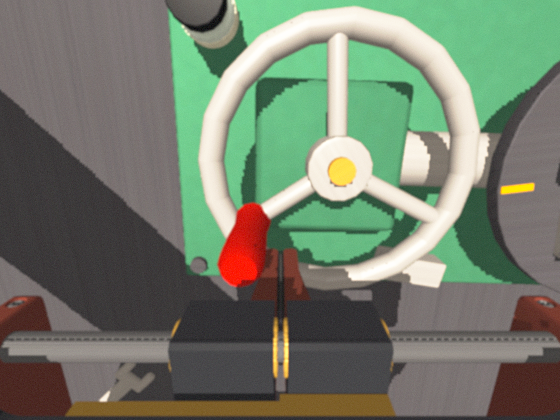

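The handle is beside the finger, ahead of it, with its top at (240,265). I'll back off and compare from the reference pose, checking that the turntable frame moved a quarter turn.

```bash
cat >> h.py <<'E'
def look(name):
    move_ptp(HOV,Q); sleep(.3); c=capture("wrist"); cv2.imwrite(f"pics/{name}.png",c["image"]); return c
def compare(c):
    ref={"image":cv2.imread("pics/wrist1.png")}; out=[]
    for k in (ref,c):
        m=red(k); m[:150]=0; m[260:]=0; m[:,:250]=0; m[:,420:]=0
        v,u=np.nonzero(m); out.append((len(u),u.mean().round(2),v.mean().round(2)))
    return out
E
python3 - <<'E'
from h import *
a=np.radians(238.65)
servo_line(P3(a+np.radians(12)),rate=.08)
p=P3(a+np.radians(12)); servo_line([p[0],p[1],.24],rate=.15)
c=look("w3"); print(compare(c),current_clock(),current_position())
# pixel direction per rad of wheel (handle mid 0.14 high), clockwise positive
e=lambda d:pix(c,[*ring(np.radians(212)-d),.145])
print((e(.05)-e(-.05))/.1)
r=cv2.imread("pics/wrist1.png"); cv2.imwrite("pics/cmp.png",np.hstack([cv2.resize(k[60:300,230:560],(400,291)) for k in (r,c["image"])]))
E
```

```text
[(376, np.float64(296.39), np.float64(209.89)), (377, np.float64(297.3), np.float64(209.58))] 23.0333 [ 0.49988508 -0.08029824  0.35870376]
[-26.14572693 -41.09438971]
```

View pics/cmp.png

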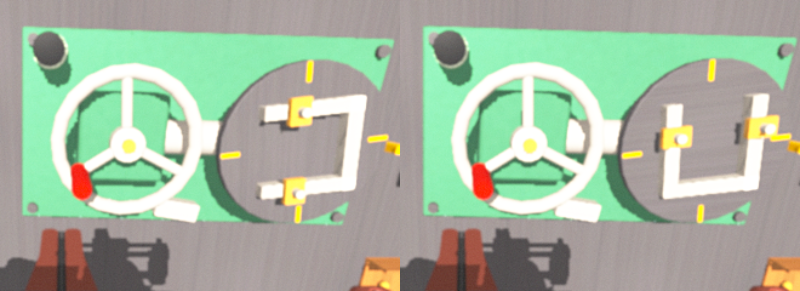

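The frame has turned a quarter turn and the jar and offcut haven't moved. I'll measure the leftover angle with the camera shift taken out.

```bash
python3 - <<'E'
from h import *
r,c=[cv2.cvtColor(cv2.imread(f"pics/{n}.png"),cv2.COLOR_BGR2GRAY).astype(np.float32) for n in("wrist1","w3")]
st=np.zeros((420,560),np.uint8); st[75:255,240:420]=255
st[np.hypot(*np.mgrid[-175:245,-335:225])<70]=0
crit=(3,200,1e-7); W=np.eye(2,3,dtype=np.float32)
cc,W=cv2.findTransformECC(r,c,W,cv2.MOTION_EUCLIDEAN,crit,st,3); print("static",cc,W)
c2=cv2.warpAffine(c,W,(560,420),flags=cv2.INTER_LINEAR|cv2.WARP_INVERSE_MAP)
# spoke+handle region: rotation about the hub
wm=np.zeros((420,560),np.uint8); cv2.circle(wm,(336,181),50,255,-1)
M=np.eye(2,3,dtype=np.float32); cc,M=cv2.findTransformECC(r,c2,M,cv2.MOTION_EUCLIDEAN,crit,wm,3)
print("wheel",cc,M,"deg",np.degrees(np.arctan2(M[1,0],M[0,0])))
for k in("wrist1","w3"):
    im=cv2.imread(f"pics/{k}.png")
    if k=="w3": im=cv2.warpAffine(im,W,(560,420),flags=cv2.INTER_LINEAR|cv2.WARP_INVERSE_MAP)
    m=red({"image":im}); m[:150]=0;m[260:]=0;m[:,:250]=0;m[:,420:]=0
    v,u=np.nonzero(m); print(k,u.mean(),v.mean())
E
```

```text
static 0.9944590506464707 [[ 9.9999970e-01  7.7946245e-04  8.4518003e-01]
 [-7.7946245e-04  9.9999970e-01 -1.8688491e-01]]
wheel 0.9937534667396312 [[ 0.99999803  0.00197388 -0.3476536 ]
 [-0.00197388  0.99999803  0.6130277 ]] deg -0.113094896
wrist1 296.38829787234044 209.88829787234042
w3 296.27925531914894 210.00531914893617
```

```bash
python3 - <<'E'
from h import *
print(current_clock(),abs(np.array(current_qvel())).max(),current_force()); close_job()
E
```

```text
23.0333 0.009164817946517577 [0.58468411 0.1083106  0.64832339]
the job is handed in; nothing more can be done
```

I pushed the hand wheel clockwise through one full turn with the shut fingertips. I then backed the hand off, raised it clear of the wheel, and handed the job in at 23.0 s of the 54 s allowed.

**Wheel angle:** Before-and-after wrist pictures from the same pose, aligned on the base plate, put the handle within about 0.2° of its start. I aimed 1.5° short, and the wheel seems to have coasted the rest, so no correction was needed.

**Turntable:** The frame has turned a quarter turn, so the wheel did go all the way round.

**Surroundings:** The jar and offcut look unmoved in the last wrist picture. I didn't check the tin, cups, sprayer, wrench and brush again, but the arm's path stayed well away from them.

**Force:** The readings at the end of each push step peaked at 1.9 N. I took none during the steps, so the peak push force wasn't measured.

**Disagreements:**
- The handle was felt about 2.5° earlier than the pictures suggested. I used the felt contact point as the reference.
- The trained network's turntable centres didn't agree between cameras, so I didn't use them. I used my own circle fit of the rim for the wheel centre.

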